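# Unlock the laser level from its charging dock and hold it up level

### The job

The laser level sits in its charging dock on the bench: slide the dock's transport lock off the level's metal tab, all the way to its end stop, then take the level by its carrying handle and lift it straight up out of the dock until its underside is about 15 cm above the bench. Keep it upright all the way and finish while still holding it in the air there, level and still, for its beam to be checked; do not put it down or let go. Leave the lock open and do not disturb the other things on the bench.

Things in the scene. Friction and masses are not known exactly. Their poses are not given: they have to be found in the camera images.
- dock: black charging dock, base plate 175 x 150 x 12 mm, fixed to the bench. Origin: at bench level; x points from the lock (robot side) to the level, z up; plate spans x -90 to +85, y -75 to +75 mm. The level stands on the plate, centred at x +25, y 0, in low rims (tops 20.5 mm above the bench, 3 mm play). The lock slides along dock y at x -67 mm
- laser: grey laser level, 0.37 to 0.68 kg, loose: flange 96 (x) x 86 (y) x 8 mm, housing 68 x 70 mm up to 58 mm, glass window on +x, black bow handle on top. A steel tab, 30 mm wide, 7 thick, sticks out 22 mm from the flange at -x, y -30 mm; the shut lock's tongue lies over it, so the level cannot rise. Origin: centre of its underside; axes parallel to the dock's when docked
- laser_grip (a point): centre of the level's handle bar, 98 mm above its underside (110 mm above the bench when docked), above its centre of mass. Straight bar along the level's y, 14 mm wide (x), 14 mm high, 58 mm free between its posts, 33 mm free under it. Axes as laser
- lock_grip (a point): point on the axis of the lock's upright grip, 57 mm above the bench. The grip is a grey block 14 mm (dock x) by 26 mm (dock y), its top 69 mm above the bench, on a steel slide whose tongue's top is 27 mm above the bench. Free all round above the tongue; the level's housing is 50 mm away in dock +x. Axes as the dock's
- lock (a joint): travel of the transport lock in m: 0 = fully shut over the tab (grip at dock y -30 mm), grows as it slides along the dock's +y, 0.06 = open end stop (grip at dock y +30 mm). It starts between 0 and 0.012, needs about 2 N and stays where it is left
- rack: blue block 90 x 170 x 50 mm with upright T-handle hex keys, up to 160 mm high in all, fixed; bystander, stands on the other side from the dock. Origin: centre of its underside
- tape: tape measure, 66 x 36 x 62 mm, loose bystander between dock and rack. Origin: centre of its underside
- driver: screwdriver about 200 mm long lying in front of the robot, loose bystander. x along it, towards the tip
- meter: multimeter 150 x 78 x 36 mm lying on its back on the right, loose bystander. Origin: centre of its underside
- bottle: water bottle, 64 mm across, 200 mm high, standing on the left, loose bystander. Origin: centre of its underside
- wrench: wrench lying flat at the far right, loose bystander. x along it
- bin: blue open parts bin 90 x 130 x 55 mm at the far side, loose bystander. Origin: centre of its underside
Mind the look-alikes: they are no part of the job. What is shaped like the laser but pink is not meant.

How it is judged:
By the outcome, as a careful person would: the job done as asked, in the order asked, and still so for the second after the job is handed in, while the arm keeps its last pose, push and grip.
It also fails if it takes over 48 s, if anything falls off the work surface, if the arm or the gripper's body presses on something with over 40 N, if the wrist force passes 120 N, or if a joint passes its speed limit or range.

### The arm

A 7-joint arm with a two-finger parallel gripper is mounted at the origin on the work surface. World frame = base frame: x ahead of the robot, y to its left, z up, the work surface at z = 0. Lengths are in mm, angles in rad, forces in N, time in s.
With the tool pointing down it reaches from about 400 to 850 mm from the base axis. Payload 4.4 kg.
Tool frame: the origin (TCP) lies midway between the tips of the shut fingers; the grasp point (between the pads) lies 19 mm behind it; z points along the fingers, y is the line along which they close (so a half turn about z gives the same grasp; the last joint's range is limited). The gripper opens to 94 mm and grips with 3 to 60 N. Pads are 16 mm wide; open, the fingers measure 119 mm over their backs; the gripper's body (75 mm by 177 mm) begins 78 mm behind the grasp point.
Start: joints at [-1.203, 0.628, 0.038, 1.517, -0.027, 0.996, -0.02], TCP at [273.187, 589.819, 205.478] pointing down, gripper open.
Joint ranges: [-3.06, 3.06], [-0.37, 2.12], [-1.25, 1.32], [0.18, 2.47], [-1.1, 4.24], [0.23, 1.98], [-2.94, 2.94]. Speed limits (rad/s): [2.57, 2.57, 3.14, 3.14, 3.14, 3.14, 3.14].

### API

Orientations are given as [roll, pitch, yaw] about the fixed x, y, z axes, in that order (R = Rz(yaw) Ry(pitch) Rx(roll)).
In Python, from plant import arm, capture, camera_info, ticket, recognise, trace, landmark_of gives the robot as it stands. The module is installed in compiled form; this text tells all that it offers.
- The arm moves only by the tool jog_arm, never from a script. Its argument "moves" is one flat list of numbers, 7 for each row, row after row: the turn, a rotation vector about the tool's x, y, z in degrees, then the shift along the tool's x, y, z in mm, then the opening, from 0 (shut) to 1 (fully open). A call has 1 to 20 rows; each row is the pose to reach, as a shift and turn from the pose commanded when the call began, along the tool's axes at that moment; what a row does not reach only later rows make up. A row lasts 1/10 s, in which the tool goes at most 50 mm and 8.59 degrees, less where a joint would pass 70% of its speed; a pose out of reach is approached as far as the arm can. A call with a gripper value outside its range is refused whole. The fingers move at their own pace and stop on an object; the grip force is fixed at half the most. Time passes only in rows, so rows that repeat a pose let the fingers close. It gives the time, the measured TCP pose, the force, the opening and the grip force at its end, in the units of the state.
- arm.read_state(): the state, without advancing time (a new reading comes with each control period).
- capture(name): name is "scene" or "side" or "wrist"; returns (picture, depth): 420x560x3 uint8, blue, green, red; 420x560 float32, mm along the optical axis (not along the pixel's ray), 0 where there is no reading.
- camera_info(name): a dict with "camera_matrix" (3x3 intrinsics, pixels), "position" and "rotation" of the camera in the world; the wrist camera has in their place "tool_from_camera" (4x4, takes a point from camera to tool coordinates, whose origin is the TCP and whose axes are the flange's). Camera axes: x right, y up, looking along -z (the intrinsics and any distortion apply to the point x, -y, -z); pixel columns grow to the right and rows downward; lengths in mm; the calibration is good to about 2 mm. A picture is of the moment at which its call begins: read the wrist's pose just before it. camera_info takes no time and is no camera call.
- ticket.sign_off(): hands the job in; it is judged then, once.
Trained networks look in the newest picture that a camera, given by its name, has taken for a name from the list of things; names that differ only in an ending like _2 or _b are one class to them, and where a whole thing is asked for, a point or a joint stands for the part that bears it (a point fixed in the world has none). Each returns a list of dicts, best first, with "confidence" (0 to 1); they miss things now and then, are a little off and sometimes report something else, mostly with a low value. They report only what shows in the picture. A call takes as long as a camera call. They do not tell look-alikes from the thing itself.
- recognise(target, camera): "at" ([x, y, z] in mm, in world coordinates, good to about 4 mm: the middle of the surface that is visible of it).
- trace(target, camera): "mask" (420x560 bool, what is visible of it).
- landmark_of(target, camera): "at" ([x, y, z] in mm, in world coordinates, good to about 4 mm: a listed point, or the origin of a listed thing).
The state is a dict: "t": time; "joint_pos": joint angles; "joint_velocities": joint speeds; "effort": joint torques, N m; "tcp_pos": TCP position; "tcp_rot": TCP orientation; "wrist_force": force on the tool from outside, world axes, zero at the start; "ft_torque": the same for the moment, N m; "gripper_width": opening from 0.0 (shut) to 1.0 (fully open); "gripper_force": force on a finger pad.
Only numpy, scipy, OpenCV 4.12 (cv2) and the standard library are available. Lean on these libraries where they do the work, as an engineer would, in place of code of your own. Each camera call takes 0.05 s, during which the arm holds its last target. There are 200 camera calls.

## Working session

There is one attempt and no reset: what is moved stays moved. The work goes in short steps, Python scripts to look and compute and a tool call to move; the robot and the scene stay as the last step left them, time stands still between calls to the robot, and variables do not carry over. Pictures are saved under pics/ and viewed, at most 10 in all, crops included, and the job is handed in when it is done.

Besides the shell and the picture viewer there is one more tool, called after "Call:" as name(argument=value, ...) on one line, values as JSON. jog_arm: Moves the arm, as the interface text tells. Its arguments: {"type":"object","properties":{"moves":{"type":"array"}},"required":["moves"]}

```bash
mkdir -p pics
cat > h.py <<'E'
import numpy as np, cv2
from scipy.spatial.transform import Rotation as R
from plant import arm, capture, camera_info, ticket, recognise, trace, landmark_of
def cam(name):
    i=camera_info(name); K=np.array(i["camera_matrix"])
    if "position" in i:
        p=np.array(i["position"]); r=np.array(i["rotation"])
        r=r if r.shape==(3,3) else R.from_euler('xyz',r).as_matrix()
    else:
        s=arm.read_state(); T=np.array(i["tool_from_camera"]); Rt=R.from_euler('xyz',s["tcp_rot"]).as_matrix()
        r=Rt@T[:3,:3]; p=Rt@T[:3,3]+s["tcp_pos"]
    return K,p,r,i
def cloud(name,depth,C=None):
    K,p,r,_=C or cam(name)
    v,u=np.mgrid[:420,:560]; d=depth
    c=np.stack([(u-K[0,2])/K[0,0]*d,-(v-K[1,2])/K[1,1]*d,-d],-1)
    P=c@r.T+p; P[d<=0]=np.nan
    return P
def totool(dw):  # world vector -> tool axes
    return R.from_euler('xyz',arm.read_state()["tcp_rot"]).as_matrix().T@np.array(dw)
E
python3 - <<'E'
from h import *
np.set_printoptions(precision=1,suppress=True)
s=arm.read_state(); print(s)
for n in("scene","side"):
    im,d=capture(n); cv2.imwrite(f"pics/{n}0.png",im); np.savez(f"{n}0.npz",im=im,d=d)
    print(n,{k:np.round(v,3).tolist() if not isinstance(v,str) else v for k,v in camera_info(n).items()})
    for t in("dock","laser","laser_grip","lock_grip","rack","tape","bottle"):
        print(t,[(np.round(q["at"]),round(q["confidence"],2)) for q in landmark_of(t,n)])
E
```

```text
{'t': 0.0, 'joint_pos': array([-1.2,  0.6,  0. ,  1.5, -0. ,  1. , -0. ]), 'joint_velocities': array([ 0., -0.,  0.,  0.,  0., -0., -0.]), 'effort': array([ -0. , -55. ,   1.1, -18.7,  -0.1,   0. ,   0. ]), 'tcp_pos': array([272.9, 589.3, 204.6]), 'tcp_rot': array([-3.1,  0. ,  2.7]), 'wrist_force': array([ 0.1, -0.1,  1. ]), 'ft_torque': array([-0., -0.,  0.]), 'gripper_force': 0.0, 'gripper_width': 0.9992247165975716}
scene {'camera_matrix': [[482.412, 0.0, 281.921], [0.0, 482.412, 207.656], [0.0, 0.0, 1.0]], 'position': [1011.182, 819.231, 997.644], 'rotation': [0.818, -0.018, 2.673]}
dock [(array([560., 187.,   2.]), 0.84), (array([539.,   4.,   1.]), 0.38)]
laser [(array([588., 184.,  10.]), 0.91), (array([728., 415.,   0.]), 0.64), (array([339., 158.,   0.]), 0.64)]
laser_grip [(array([590., 191., 108.]), 0.89), (array([728., 417.,  99.]), 0.78), (array([339., 160.,  98.]), 0.76)]
lock_grip [(array([495., 160.,  55.]), 0.7), (array([591., 186., 109.]), 0.25), (array([562., 187.,   0.]), 0.18)]
rack [(array([ 590., -245.,   -3.]), 0.84)]
tape [(array([535.,   4.,   1.]), 0.68)]
bottle [(array([558., 454.,  -3.]), 0.88)]
side {'camera_matrix': [[443.89, 0.0, 280.867], [0.0, 443.89, 205.533], [0.0, 0.0, 1.0]], 'position': [123.542, -924.959, 962.969], 'rotation': [0.861, 0.014, -0.463]}
dock [(array([564., 186.,   4.]), 0.76)]
laser [(array([729., 418.,   3.]), 0.77), (array([339., 158.,  -0.]), 0.77), (array([592., 185.,  14.]), 0.75)]
laser_grip [(array([589., 183., 112.]), 0.88), (array([726., 415.,  98.]), 0.67), (array([333., 156.,  96.]), 0.6)]
lock_grip [(array([492., 157.,  57.]), 0.69)]
rack [(array([ 593., -248.,   -0.]), 0.56)]
tape [(array([539.,   7.,  -3.]), 0.82), (array([492., 157.,  62.]), 0.32)]
bottle [(array([559., 457.,   3.]), 0.61)]
```

View pics/scene0.png

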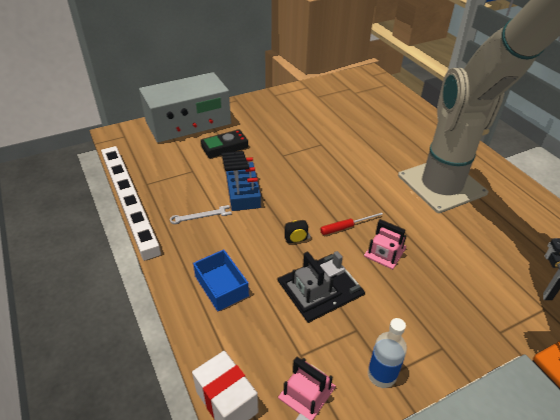

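Run:
```python
from h import *
np.set_printoptions(precision=1,suppress=True)
z=np.load("side0.npz"); s=np.load("scene0.npz")
C=cam("side");K,p,r,_=C
def px(w):
    c=r.T@(np.array(w)-p); return K[0,2]+K[0,0]*c[0]/-c[2], K[1,2]+K[1,1]*c[1]/c[2]
u,v=map(int,px([550,180,50])); print(u,v)
x0=max(0,u-75);y0=max(0,v-60)
cv2.imwrite("pics/crop1.png",cv2.resize(z["im"][y0:y0+120,x0:x0+150],None,fx=5,fy=5,interpolation=cv2.INTER_CUBIC))
print(x0,y0)
for n,f in(("side",z),("scene",s)):
    P=cloud(n,f["d"])
    def box(name,lo,hi):
        m=np.all((P>lo)&(P<hi),-1); Q=P[m]
        if len(Q)<5: print(n,name,len(Q));return
        rc=cv2.minAreaRect(Q[:,:2].astype(np.float32))
        vv=np.linalg.svd(Q[:,:2]-Q[:,:2].mean(0),full_matrices=False)[2][0]
        print(n,name,len(Q),Q.mean(0),"rect",np.round(rc[0],1),np.round(rc[1],1),round(rc[2],1),"axis",np.degrees(np.arctan2(vv[1],vv[0])), "bgr",f["im"][m].mean(0))
    box("bar",[550,120,100],[640,250,125])
    box("lockgrip top",[460,110,64],[530,220,75])
    box("housing top",[540,130,64],[640,240,76])
    box("plate",[440,90,8],[680,290,16])
```

```text
251 183
176 123
side bar 100 [585.1 180.3 115.4] rect [586.8 186. ] [17.1 83.1] 3.1 axis -85.35976353354711 bgr [45.2 53.2 64.3]
side lockgrip top 27 [494.5 155.3  69.3] rect [494.6 155.3] [26.8 13.4] 87.5 axis -85.01539560805416 bgr [ 91.1  95.2 101.3]
side housing top 240 [580.6 180.8  70.6] rect [586.4 187. ] [72.3 77.9] 2.2 axis -55.11105310857881 bgr [83.9 89.4 96.9]
side plate 420 [540.1 155.   12.9] rect [551.9 179.8] [171.3 211.3] 79.9 axis 141.17499877082028 bgr [47.9 53.7 63.1]
scene bar 212 [591.9 192.3 114. ] rect [589.8 189.7] [16.2 77. ] 2.7 axis 93.68625651246991 bgr [29.8 30.  31.7]
scene lockgrip top 47 [499.6 159.4  67.7] rect [498.4 159.7] [15.6 24.6] 4.6 axis 91.49261643438695 bgr [102.  108.7 115.5]
scene housing top 480 [598.8 192.6  69.2] rect [590.1 188.3] [74.6 75.6] 3.6 axis 116.05775344241862 bgr [90.1 92.5 94.9]
scene plate 1121 [558.3 217.6  11.8] rect [561.8 187.1] [176.8 152.2] 3.2 axis -6.293029331160119 bgr [35.5 35.1 36.5]
```

View pics/crop1.png

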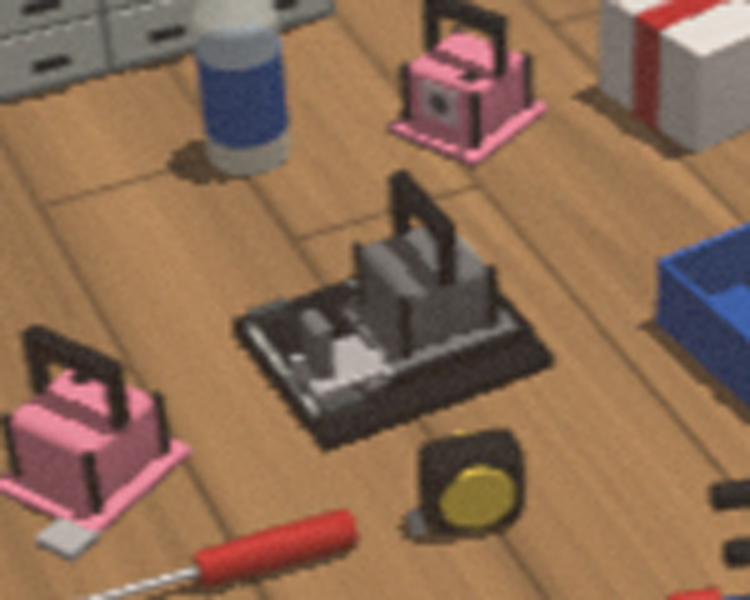

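Run:
```python
from h import *
np.set_printoptions(precision=2,suppress=True)
s=arm.read_state(); print(np.degrees(s["tcp_rot"]),R.from_euler('xyz',s["tcp_rot"]).as_matrix(), s["tcp_pos"])
i=camera_info("wrist"); print(i)
```

```text
[-180.     -0.    155.14] [[-0.91  0.42 -0.  ]
 [ 0.42  0.91 -0.  ]
 [ 0.   -0.   -1.  ]] [273.21 589.78 205.48]
{'camera_matrix': array([[331.73,   0.  , 282.46],
       [  0.  , 331.73, 213.68],
       [  0.  ,   0.  ,   1.  ]]), 'tool_from_camera': array([[   0.  ,    0.96,    0.28,   82.27],
       [   1.  ,   -0.  ,    0.  ,    0.63],
       [   0.  ,    0.28,   -0.96, -180.36],
       [   0.  ,    0.  ,    0.  ,    1.  ]])}
```

The side crop shows the grey level at crop (425,270), standing in the black dock, with the grey lock grip at (318,340). The three candidates in the scene image are grey (315,280), pink (387,243) and pink (307,385). Only the grey one is docked and not pink, so it is the one meant. Next I hover over the lock.

Call:
jog_arm(moves=[0,0,-3,-20,-15,0,0.75,0,0,-28,-385,-299,0,0.75,0,0,-28,-385,-299,0,0.75,0,0,-28,-385,-299,0,0.75,0,0,-28,-385,-299,0,0.75,0,0,-28,-385,-299,0,0.75,0,0,-28,-385,-299,0,0.75,0,0,-28,-385,-299,0,0.75,0,0,-28,-385,-299,0,0.75,0,0,-28,-385,-299,0,0.75,0,0,-28,-385,-299,0,0.75,0,0,-28,-385,-299,0,0.75,0,0,-28,-385,-299,0,0.75])

```text
t: 2.1
tcp_pos: [496.2, 158.3, 205.5]
tcp_rot: [3.14, -0.0, -3.085]
wrist_force: [-0.2, 0.7, 0.3]
gripper_width: 0.749
gripper_force: 0.0
```

```bash
cat > look.py <<'E'
from h import *
import sys
np.set_printoptions(precision=1,suppress=True)
s=arm.read_state(); print(s["t"],s["tcp_pos"],np.degrees(s["tcp_rot"]),s["joint_pos"])
C=cam("wrist"); im,d=capture("wrist"); cv2.imwrite(f"pics/{sys.argv[1]}.png",im); np.savez(sys.argv[1],im=im,d=d)
P=cloud("wrist",d,C)
def box(name,lo,hi):
    m=np.all((P>lo)&(P<hi),-1); Q=P[m]
    if len(Q)<5: print(name,len(Q));return
    rc=cv2.minAreaRect(Q[:,:2].astype(np.float32)); print(name,len(Q),Q.mean(0),"rect",np.round(rc[0],1),np.round(rc[1],1),round(rc[2],1))
box("bar",[540,120,105],[640,250,125])
box("locktop",[460,110,62],[530,260,76])
box("housing top",[540,130,64],[640,240,76])
box("plate",[440,90,7],[680,290,16])
for t in("lock_grip","laser_grip","dock","laser"): print(t,[(np.round(q["at"]),round(q["confidence"],2)) for q in landmark_of(t,"wrist")])
E
python3 look.py w1
```

```text
2.1 [496.2 158.3 205.5] [ 179.9   -0.  -176.8] [-0.3  0.4 -0.1  1.9  0.   0.8  1.2]
bar 1510 [586.4 187.2 115.8] rect [588.5 187.4] [14.6 73.1] 3.2
locktop 379 [496.5 157.6  69.2] rect [497.4 157.6] [14.4 24.9] 3.4
housing top 2801 [576.2 186.3  70.4] rect [578.1 186.4] [52.2 74.8] 3.2
plate 6646 [530.4 179.8  12.9] rect [559.5 185.6] [173.6 150.2] 3.3
lock_grip [(array([498., 160.,  56.]), 0.96)]
laser_grip [(array([332., 156.,  96.]), 0.9), (array([362.,  29.,   3.]), 0.7), (array([591., 187., 108.]), 0.59)]
dock [(array([559., 185.,   2.]), 0.66)]
laser [(array([589., 186.,   8.]), 0.69), (array([334., 158.,   1.]), 0.61)]
```

Call:
jog_arm(moves=[0,0,0,-1,-1,40,0.75,0,0,0,-1,-1,80,0.75,0,0,0,-1,-1,115,0.75,0,0,0,-1,-1,140,0.75,0,0,0,-1,-1,155,0.75,0,0,0,-1,-1,164,0.75,0,0,0,-1,-1,165,0.75,0,0,0,-1,-1,165,0.1,0,0,0,-1,-1,165,0.1,0,0,0,-1,-1,165,0.1,0,0,0,-1,-1,165,0.1,0,0,0,-1,-1,165,0.1,0,0,0,-1,-1,165,0.1])

```text
t: 3.65
tcp_pos: [498.1, 156.1, 40.7]
tcp_rot: [3.141, 0.001, -3.087]
wrist_force: [-0.8, 1.5, 1.1]
gripper_width: 0.279
gripper_force: 2.1
```

Call:
jog_arm(moves=[0,0,0,0,0,0,0.1,0,0,0,0,0,0,0.1,0,0,0,0,4,0,0.1,0,0,0,0,10,0,0.1,0,0,0,0,17,0,0.1,0,0,0,0,24,0,0.1,0,0,0,0,31,0,0.1,0,0,0,0,38,0,0.1,0,0,0,0,43,0,0.1,0,0,0,0,46,0,0.1,0,0,0,0,48,0,0.1,0,0,0,0,48,0,0.1])

```text
t: 4.85
tcp_pos: [495.4, 204.1, 40.7]
tcp_rot: [-3.142, 0.0, -3.086]
wrist_force: [-1.5, -0.7, 4.1]
gripper_width: 0.27
gripper_force: 30.0
```

Call:
jog_arm(moves=[0,0,0,0,2,0,0.1,0,0,0,0,4,0,0.1,0,0,0,0,5,0,0.1,0,0,0,0,6,0,0.1,0,0,0,0,7,0,0.1,0,0,0,0,8,0,0.1])

```text
t: 5.45
tcp_pos: [495.0, 211.4, 40.7]
tcp_rot: [-3.141, 0.0, -3.087]
wrist_force: [-0.6, -1.7, 6.1]
gripper_width: 0.273
gripper_force: 30.0
```

Call:
jog_arm(moves=[0,0,0,0,1,0,0.1,0,0,0,0,2,0,0.1,0,0,0,0,3,0,0.1,0,0,0,0,3,0,0.1])

```text
t: 5.85
tcp_pos: [494.9, 212.3, 40.7]
tcp_rot: [-3.138, -0.0, -3.088]
wrist_force: [-0.5, -4.8, 6.7]
gripper_width: 0.275
gripper_force: 30.0
```

Call:
jog_arm(moves=[0,0,0,0,1,0,0.1,0,0,0,0,2,0,0.1,0,0,0,0,3,0,0.1,0,0,0,0,3,0,0.1])

```text
t: 6.25
tcp_pos: [494.8, 212.4, 40.7]
tcp_rot: [-3.135, -0.001, -3.09]
wrist_force: [0.9, -10.5, 8.6]
gripper_width: 0.279
gripper_force: 30.0
```

Call:
jog_arm(moves=[0,0,0,0,-1,0,0.75,0,0,0,0,-2,0,0.75,0,0,0,0,-3,0,0.75,0,0,0,0,-3,0,0.75,0,0,0,0,-3,-20,0.75,0,0,0,0,-3,-50,0.75,0,0,0,0,-3,-90,0.75,0,0,0,0,-3,-130,0.75,0,0,0,0,-3,-160,0.75,0,0,0,0,-3,-170,0.75,0,0,0,0,-3,-170,0.75])

```text
t: 7.35
tcp_pos: [495.2, 215.3, 211.5]
tcp_rot: [3.14, 0.002, -3.086]
wrist_force: [-1.1, 0.6, 0.1]
gripper_width: 0.751
gripper_force: 0.0
```

```bash
python3 look.py w2
```

```text
7.35 [495.2 215.3 211.5] [ 179.9    0.1 -176.8] [-0.4  0.5 -0.1  1.8  0.   0.9  1.1]
bar 1415 [586.5 189.  116. ] rect [588.6 187.5] [14.7 72.9] 3.1
locktop 355 [493.1 212.2  69.3] rect [493.6 212.3] [13.  25.3] 3.0
housing top 2576 [576.4 188.4  70.5] rect [577.6 189.3] [50.7 69.7] 4.2
plate 6183 [528.8 188.9  13. ] rect [559.2 185.7] [172.8 150.5] 3.2
lock_grip []
laser_grip [(array([335., 154.,  94.]), 0.89)]
dock [(array([561., 186.,   3.]), 0.62)]
laser [(array([593., 187.,  10.]), 0.76), (array([559., 458.,   1.]), 0.69), (array([335., 153.,   2.]), 0.62)]
```

The wrist cloud puts the lock top at (493.6, 212.3), which is dock y ≈ +30. It is at its open end stop. Now I turn the tool and hover over the handle.

Call:
jog_arm(moves=[0,0,8,-10,-4,0,0.75,0,0,16,-25,-10,0,0.75,0,0,24,-45,-17,0,0.75,0,0,32,-65,-24,0,0.75,0,0,40,-80,-29,0,0.75,0,0,48,-88,-32,0,0.75,0,0,56,-92,-33,0,0.75,0,0,64,-92,-33,0,0.75,0,0,72,-92,-33,0,0.75,0,0,80,-92,-33,0,0.75,0,0,88,-92,-33,0,0.75,0,0,90,-92,-33,0,0.75,0,0,90,-92,-33,0,0.75])

```text
t: 8.9
tcp_pos: [587.8, 186.7, 209.4]
tcp_rot: [-3.14, 0.001, 1.628]
wrist_force: [0.3, 0.7, 0.5]
gripper_width: 0.752
gripper_force: 0.0
```

```bash
python3 look.py w3
```

```text
8.9 [587.8 186.7 209.4] [-179.9    0.1   93.3] [-0.6  0.6  0.4  1.6 -0.3  1.  -0.1]
bar 1355 [589.2 190.  117.8] rect [589.6 188. ] [13.6 73.2] 3.1
locktop 410 [495.9 212.7  69.1] rect [494.9 212.2] [14.3 26.1] 2.6
housing top 3597 [589.6 190.1  70.5] rect [589.4 187.7] [73.3 75.5] 3.2
plate 7162 [550.5 194.3  13.1] rect [560.8 185.8] [175.5 148.3] 3.4
lock_grip [(array([496., 212.,  57.]), 0.94)]
laser_grip [(array([590., 188., 109.]), 0.85), (array([498., 211.,  58.]), 0.74), (array([335., 156.,  93.]), 0.72)]
dock []
laser [(array([334., 158.,   1.]), 0.88), (array([590., 186.,   7.]), 0.73)]
```

View pics/w3.png

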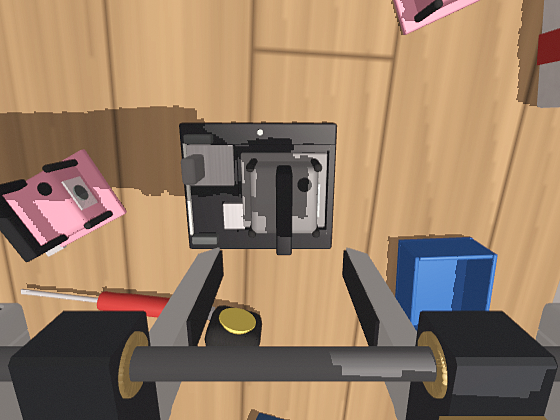

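The wrist view shows the lock grip at (195,168), clear of the steel tab at (232,215), which is now uncovered. The handle bar is at (284,210). I descend on it and grip.

Call:
jog_arm(moves=[0,0,0,1,1.5,30,0.75,0,0,0,1,1.5,60,0.75,0,0,0,1,1.5,85,0.75,0,0,0,1,1.5,105,0.75,0,0,0,1,1.5,115,0.75,0,0,0,1,1.5,118,0.75,0,0,0,1,1.5,118,0.75,0,0,0,1,1.5,118,0.05,0,0,0,1,1.5,118,0.05,0,0,0,1,1.5,118,0.05,0,0,0,1,1.5,118,0.05,0,0,0,1,1.5,118,0.05,0,0,0,1,1.5,118,0.05,0,0,0,1,1.5,118,0.05,0,0,0,1,1.5,118,0.05,0,0,0,1,1.5,118,0.05,0,0,0,1,1.5,118,0.05])

```text
t: 10.85
tcp_pos: [589.2, 187.9, 92.3]
tcp_rot: [-3.141, -0.0, 1.626]
wrist_force: [-1.2, 0.3, 0.2]
gripper_width: 0.141
gripper_force: 30.0
```

Call:
jog_arm(moves=[0,0,0,0,0,-1,0.05,0,0,0,0,0,-3,0.05,0,0,0,0,0,-6,0.05,0,0,0,0,0,-9,0.05,0,0,0,0,0,-12,0.05,0,0,0,0,0,-15,0.05,0,0,0,0,0,-18,0.05,0,0,0,0,0,-21,0.05,0,0,0,0,0,-24,0.05,0,0,0,0,0,-24,0.05])

```text
t: 11.85
tcp_pos: [590.1, 187.9, 117.0]
tcp_rot: [3.141, -0.0, 1.626]
wrist_force: [-0.2, -0.2, -2.6]
gripper_width: 0.148
gripper_force: 30.0
```

Run:
```python
from h import *
np.set_printoptions(precision=2,suppress=True)
s=arm.read_state(); print(s["tcp_pos"],np.degrees(s["tcp_rot"]),s["wrist_force"],s["ft_torque"])
```

```text
[590.12 187.9  117.  ] [179.95  -0.02  93.14] [-0.22 -0.21 -2.61] [-0.11  0.01  0.05]
```

Call:
jog_arm(moves=[0,0,0,0,0,-3,0.05,0,0,0,0,0,-8,0.05,0,0,0,0,0,-15,0.05,0,0,0,0,0,-23,0.05,0,0,0,0,0,-31,0.05,0,0,0,0,0,-39,0.05,0,0,0,0,0,-47,0.05,0,0,0,0,0,-55,0.05,0,0,0,0,0,-63,0.05,0,0,0,0,0,-71,0.05,0,0,0,0,0,-79,0.05,0,0,0,0,0,-87,0.05,0,0,0,0,0,-95,0.05,0,0,0,0,0,-102,0.05,0,0,0,0,0,-108,0.05,0,0,0,0,0,-112,0.05,0,0,0,0,0,-113,0.05,0,0,0,0,0,-113,0.05,0,0,0,0,0,-113,0.05])

```text
t: 13.75
tcp_pos: [589.5, 187.8, 229.1]
tcp_rot: [-3.141, 0.0, 1.626]
wrist_force: [0.1, 0.2, -4.0]
gripper_width: 0.147
gripper_force: 30.0
```

Run:
```python
from h import *
np.set_printoptions(precision=2,suppress=True)
s=arm.read_state(); print(s["tcp_pos"],np.degrees(s["tcp_rot"]),s["wrist_force"],s["ft_torque"],abs(s["joint_velocities"]).max())
for n in("scene","side"):
    im,d=capture(n); P=cloud(n,d)
    for t in("laser","laser_grip","lock_grip"): print(n,t,[(np.round(q["at"]),round(q["confidence"],2)) for q in landmark_of(t,n)])
    m=np.all((P>[525,120,130])&(P<[650,260,175]),-1); Q=P[m]; print(len(Q),np.percentile(Q[:,2],[1,5,50]))
    v,u=np.nonzero(m); y0=max(0,int(v.mean())-50);x0=max(0,int(u.mean())-70)
    m=np.all((P>[530,130,203])&(P<[650,250,212]),-1); Q=P[m]
    if len(Q)>20: A=np.c_[Q[:,:2]-Q[:,:2].mean(0),np.ones(len(Q))]; print("housing top",len(Q),np.linalg.lstsq(A,Q[:,2],rcond=None)[0])
    cv2.imwrite(f"pics/f_{n}.png",cv2.resize(im[y0:y0+100,x0:x0+140],None,fx=5,fy=5,interpolation=cv2.INTER_CUBIC))
```

```text
[589.5  187.8  229.08] [-179.95    0.01   93.15] [ 0.15  0.19 -3.95] [-0.03  0.06 -0.02] 0.001976715065425214
scene laser [(array([727., 413.,   2.]), 0.85), (array([589., 185., 147.]), 0.74), (array([338., 156.,   0.]), 0.62)]
scene laser_grip [(array([337., 158.,  97.]), 0.91), (array([725., 417., 101.]), 0.88), (array([590., 187., 244.]), 0.8)]
scene lock_grip [(array([495., 213.,  56.]), 0.68)]
587 [149.49 152.06 156.85]
housing top 447 [ -0.01  -0.   206.48]
side laser [(array([728., 416.,  -1.]), 0.79), (array([587., 188., 149.]), 0.71), (array([341., 159.,  -1.]), 0.59), (array([489., 213.,  59.]), 0.47)]
side laser_grip [(array([723., 414.,  97.]), 0.65), (array([334., 157.,  97.]), 0.59), (array([ 592., -245.,    0.]), 0.59)]
side lock_grip [(array([491., 208.,  61.]), 0.71)]
329 [151.47 153.61 159.56]
housing top 219 [  0.01   0.02 207.97]
```

View pics/f_side.png

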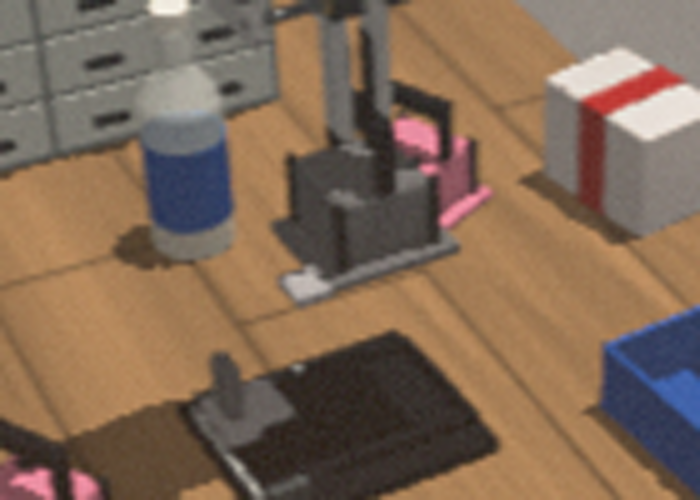

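View pics/f_scene.png

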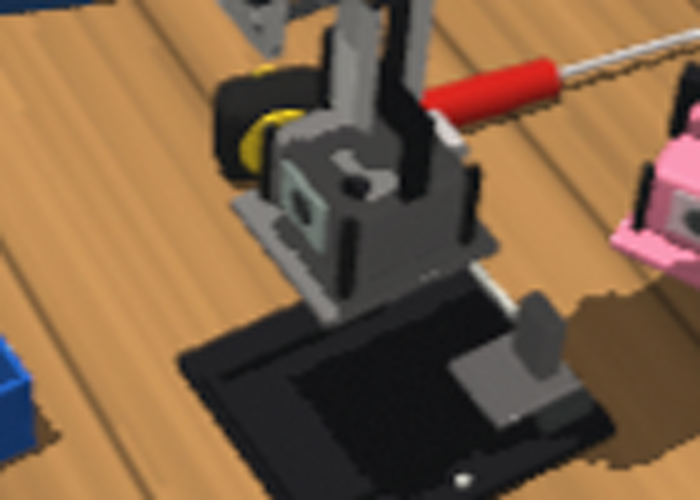

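Both views show the grey level hanging upright above the empty dock (side crop (365,220), scene crop (365,220)). The lock is open (side crop (225,390), scene crop (540,335)) and the bystanders I can see look undisturbed. The housing top is flat at about 207 mm, so the underside is at about 149 mm. I'm handing it in.

```bash
python3 -c "
from plant import ticket; print(ticket.sign_off())"
```

```text
the job is handed in; nothing more can be done
None
```

The job is handed in: the lock is slid fully open to its end stop, and the arm is still holding the grey level upright by its handle, with its underside about 15 cm above the bench.

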